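# Slide the tall tesserae crate home into its bay

### The arm

A 7-joint arm with a two-finger parallel gripper is mounted at the origin on the work surface. World frame = base frame: x ahead of the robot, y to its left, z up, the work surface at z = 0. Lengths are in m, angles in rad, forces in N, time in s.
With the tool pointing down it reaches from about 0.4 to 0.85 m from the base axis. Payload 10.4 kg.
Tool frame: the origin (TCP) lies at the very end of the fingers, on their centre line; the grasp point (between the pads) lies 19 mm behind it; z points along the fingers, y is the line along which they close (so a half turn about z gives the same grasp; the last joint's range is limited). The gripper opens to 87 mm and grips with 3 to 60 N. Pads are 19 mm wide; open, the fingers measure 117 mm over their backs; the gripper's body (75 mm by 190 mm) begins 51 mm behind the grasp point.
Start: joints at [-1.368, 0.332, -0.065, 1.46, 0.022, 1.35, -0.088], TCP at [0.14, 0.609, 0.223] pointing down, gripper open.
Joint ranges: [-2.6, 2.6], [-0.5, 2.12], [-1.47, 1.34], [0.16, 2.42], [-1.27, 4.41], [0.06, 2.06], [-2.6, 2.6]. Speed limits (rad/s): [2.22, 2.22, 2.79, 2.79, 3.14, 3.14, 3.14].

### API

Orientations are given as a unit quaternion [x, y, z, w].
In Python, from bench import * gives the robot as it stands.
- The arm moves only by the tool step_arm, never from a script. Its arguments are lists of equal length, an entry for each row: "delta_pos": the shift along the world's x, y, z in units of 25 mm (1.0 is 25 mm), a list of three; "turn": the turn about the world's z in units of 0.12 rad (1.0 is 0.12 rad). In form: {"delta_pos": [[tx, ty, tz], ...], "turn": [turn, ...]}. A call has 1 to 12 rows; each row shifts and turns the commanded pose from where the row before left it; what a row does not reach is not made up. A row lasts 1/10 s, in which the tool goes at most 50 mm and 8.59 degrees, less where a joint would pass 70% of its speed; a pose out of reach is approached as far as the arm can. A call with a number of a shift or a turn outside -1 to 1 is refused whole. A call with a gripper value outside its range is refused whole. "grip" is the closure, from 0 (fully open) to 1 (shut), set as the call begins (left out, the last holds). The fingers move at their own pace and stop on an object; "newtons" is the grip in N (left out, the last holds). Time passes only in rows, so rows that do not move let the fingers close. It gives the time, the measured TCP pose, the force, the opening and the grip force at its end, in the units of the state.
- read_state(): the state, without advancing time (a new reading comes with each control period).
- camera(name): name is "scene" or "top"; returns a dict with "image" (480x640x3 uint8, red, green, blue), "z_map" (480x640 float32, m along the optical axis (not along the pixel's ray), 0 where there is no reading), "mtx" (3x3 intrinsics, pixels), "dist" ([k1, k2, p1, p2, k3] as OpenCV has them; the pictures are not rectified), "view" (4x4, takes a point from world to camera coordinates). Camera axes: x right, y up, looking along -z (the intrinsics and any distortion apply to the point x, -y, -z); pixel columns grow to the right and rows downward; lengths in m; the calibration is good to about 2 mm. A picture is of the moment at which its call begins.
- close_job(): hands the job in; it is judged then, once.
The state is a dict: "time": time; "joint_positions": joint angles; "joint_vel": joint speeds; "joint_torque": joint torques, N m; "ee_pos": TCP position; "eef_rot": TCP orientation; "ft_force": force on the tool from outside, world axes, zero at the start; "torque": the same for the moment, N m; "width": finger opening in m; "grip_force": force on a finger pad.
Only numpy, scipy, OpenCV 4.12 (cv2) and the standard library are available. Lean on these libraries where they do the work, as an engineer would, in place of code of your own. Each camera call takes 0.05 s, during which the arm holds its last target. There are 200 camera calls.

### The job

The tall, heavy grey crate of mosaic stones stands out in front of its bay, the low plywood fence to the left of it on the bench. With the fingertips, push it low near its base so that it slides upright, without tipping and without being gripped or lifted, in between the two side rails until its back is flush against the back board. Leave it standing there and do not disturb the other things on the bench.

Things in the scene. Friction and masses are not known exactly. Their poses are not given: they have to be found in the camera images.
- crate: Tall loose grey crate, mosaic stones at its top; 90 mm deep (x), 120 wide (y), 220 tall, flat upright sides, 1.0 to 1.7 kg; 5 to 12 N slide it. Origin: centre of its underside; z up, x from its front face (to be pushed) to its back, about the bay's x. Starts 125 to 170 mm short of home, up to 30 mm aside, turned up to 0.2 rad. Slides if pushed below 50 mm, tips if pushed in its upper half.
- bay: Fixed plywood fence on the bench, open at the top and at its front, which faces the robot's right. Origin: on the bench, where the crate's origin is when fully home; z up, x into the bay, about the robot's left (world y). Two side rails, 30 mm high, 20 thick, inner faces at y = -82 and +82 mm, run from x = -25 mm to the back board; the home crate has 22 mm of play each side.
- bay_board (a point): Middle of the bay's back board's front face, at bench level, 45 mm beyond the bay's origin along the bay's x, with the bay's axes. The board is 250 mm long (y), 22 thick, 60 high; the crate's back goes flush against it.
- bottle: Bystander: white plastic bottle, 60 mm diameter, 170 mm tall, standing behind the bay's back board. Origin: centre of its underside. Leave alone.
- jar: Bystander: amber jar with a steel lid, 68 mm diameter, 100 mm tall, standing beyond the bay's rail that is farther from the robot. Origin: centre of its underside. Leave alone.
- brush: Bystander: brush lying on the bench at the left. Leave alone.
- sponge_block: Bystander: ochre sponge-like block, 70 x 100 x 45 mm, lying on the bench at the far right. Origin: centre of its underside. Leave alone.
Things that resemble listed ones, but are neither listed nor needed, are in the scene too. There is more than one size of the crate; the one meant has the size given above.

How it is judged:
By the outcome, as a careful person would: the job done as asked, in the order asked, and still so for the second after the job is handed in, with the robot touching nothing.
It also fails if it takes over 61 s, if anything falls off the work surface, if the arm or the gripper's body presses on something with over 40 N, if the wrist force passes 120 N, or if a joint passes its speed limit or range.

## Working session

There is one attempt and no reset: what is moved stays moved. The work goes in short steps, Python scripts to look and compute and a tool call to move; the robot and the scene stay as the last step left them, time stands still between calls to the robot, and variables do not carry over. Pictures are saved under pics/ and viewed, at most 10 in all, crops included, and the job is handed in when it is done.

Besides the shell and the picture viewer there is one more tool, called after "Call:" as a command line: name --pt "numbers of a row" for each row, then --argument value for the rest. step_arm: Moves the arm, as the interface text tells. Shifts and turns lie within -1 to 1; 1 stands for 25 mm of shift or 0.12 rad of turn. Its arguments: {"type":"object","properties":{"delta_pos":{"type":"array"},"turn":{"type":"array"},"grip":{"type":"number"},"newtons":{"type":"number"}},"required":["delta_pos","turn"]}

```bash
mkdir -p pics; cat > h.py <<'E'
from bench import *
import numpy as np, cv2
def grab(n):
    c=camera(n); np.savez(f'{n}.npz',**{k:c[k] for k in('image','z_map','mtx','dist','view')}); return c
def cloud(c):
    v,u=np.mgrid[0:480,0:640]; p=np.stack([u.ravel(),v.ravel()],1).astype(np.float64)[:,None]
    n=cv2.undistortPoints(p,np.array(c['mtx']),np.array(c['dist']))[:,0]
    z=c['z_map'].ravel().astype(float); P=np.stack([n[:,0]*z,-n[:,1]*z,-z,np.ones_like(z)],1)
    W=(P@np.linalg.inv(c['view']).T)[:,:3]; W[z==0]=np.nan
    return W.reshape(480,640,3)
E
python3 - <<'E'
from h import *
for n in('scene','top'):
    c=grab(n); cv2.imwrite(f'pics/{n}0.png',c['image'][:,:,::-1])
s=read_state(); print(s['time'],s['ee_pos'],s['eef_rot'],s['ft_force'],s['width'])
E
```

```text
0.1 [0.13981335 0.60880145 0.22184297] [ 1.12636401e-01  9.93636064e-01 -6.41062702e-04 -5.86130226e-05] [-0.03943504 -0.21019856 -0.19409467] 0.0868628223713448
```

View pics/scene0.png

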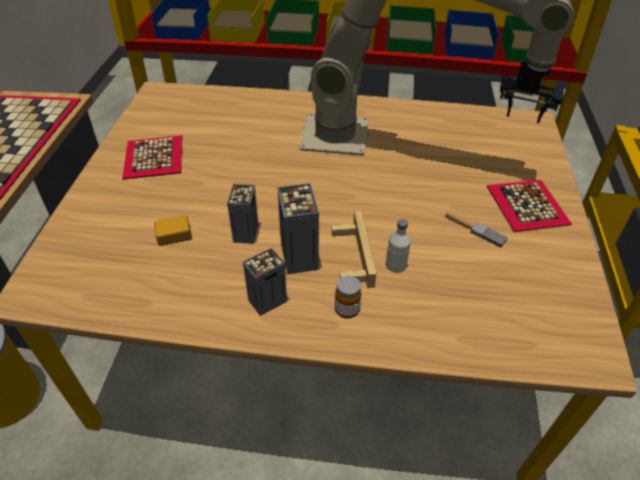

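View pics/top0.png

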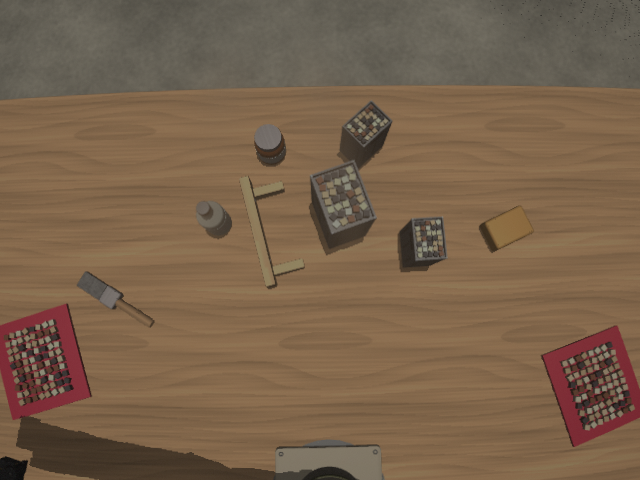

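Candidates for the crate are the large one at scene (298,228) / top (342,205), and smaller ones at scene (243,213) / top (428,240) and scene (266,281) / top (365,133). The large one looks right by size. I'll check it by measurement and in a close crop.

```bash
python3 - <<'E'
from h import *
c=np.load('top.npz'); W=cloud(c)
cv2.imwrite('pics/crop1.png',cv2.resize(c['image'][80:310,170:470,::-1],None,fx=2.6,fy=2.6,interpolation=cv2.INTER_CUBIC))
def rect(name,u0,v0,u1,v1,zl,zh):
    p=W[v0:v1,u0:u1].reshape(-1,3); p=p[(p[:,2]>zl)&(p[:,2]<zh)]
    if len(p)<5: print(name,'none');return
    (cx,cy),(w,h),a=cv2.minAreaRect((p[:,:2]*1000).astype(np.float32))
    print(name,len(p),'c',round(cx),round(cy),'size',round(w),round(h),'ang',round(a,1),'z',np.percentile(p[:,2],[5,50,95]).round(3), cv2.boxPoints(((cx,cy),(w,h),a)).round().tolist())
rect('big',300,155,385,255,.2,.25)
rect('smallR',395,205,455,275,.1,.3)
rect('smallFar',335,95,395,170,.1,.3)
rect('board',235,170,280,295,.048,.075)
rect('railfar',254,178,295,202,.02,.04)
rect('railnear',273,256,312,280,.02,.04)
rect('jar',245,115,295,172,.07,.13)
rect('bottle',190,195,235,245,.05,.2)
rect('sponge',475,200,540,255,.03,.06)
E
```

```text
big 3089 c 622 -35 size 121 91 ang 18.6 z [0.206 0.216 0.221] [[550.0, -12.0], [579.0, -98.0], [694.0, -59.0], [665.0, 27.0]]
smallR 1638 c 549 -207 size 85 67 ang 2.4 z [0.115 0.152 0.157] [[505.0, -176.0], [507.0, -243.0], [592.0, -239.0], [590.0, -172.0]]
smallFar 1726 c 755 -68 size 81 182 ang 56.3 z [0.112 0.153 0.215] [[657.0, -52.0], [808.0, -153.0], [853.0, -85.0], [702.0, 16.0]]
board 1170 c 590 147 size 249 23 ang 14.2 z [0.055 0.06  0.063] [[466.0, 128.0], [472.0, 105.0], [713.0, 166.0], [708.0, 189.0]]
railfar 287 c 688 124 size 23 70 ang 14.8 z [0.024 0.029 0.033] [[668.0, 155.0], [686.0, 87.0], [708.0, 93.0], [690.0, 161.0]]
railnear 297 c 508 80 size 31 71 ang 17.5 z [0.025 0.03  0.033] [[483.0, 109.0], [504.0, 41.0], [534.0, 51.0], [512.0, 119.0]]
jar 733 c 785 117 size 63 62 ang 51.7 z [0.073 0.099 0.102] [[741.0, 112.0], [790.0, 74.0], [829.0, 123.0], [780.0, 161.0]]
bottle 785 c 614 239 size 53 59 ang 45.8 z [0.064 0.116 0.171] [[574.0, 240.0], [616.0, 199.0], [653.0, 237.0], [611.0, 278.0]]
sponge 1299 c 587 -419 size 69 102 ang 24.5 z [0.039 0.044 0.047] [[535.0, -387.0], [577.0, -480.0], [640.0, -451.0], [598.0, -358.0]]
```

View pics/crop1.png

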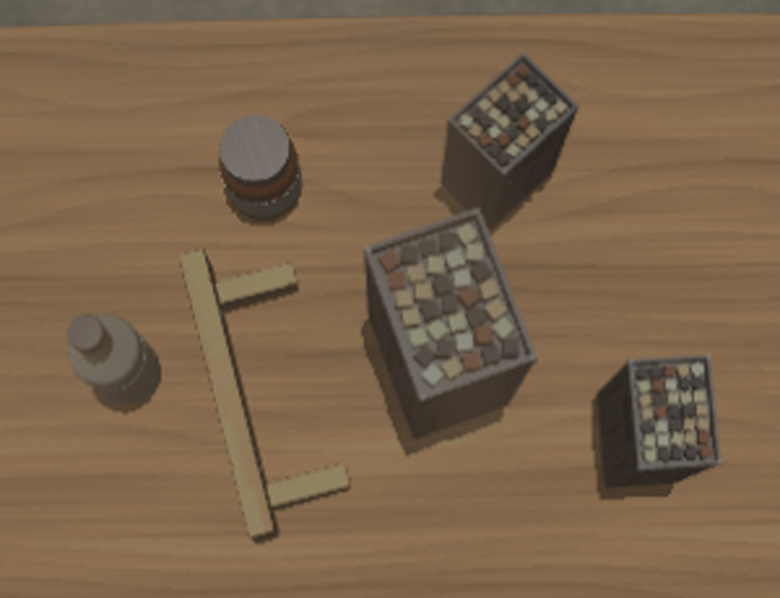

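The crop shows the large crate, top at about (450,305), which measures 121 x 91 x 218 mm, so it is the one described. The two smaller ones are decoys about 155 mm tall. I need the gripper's real shape, because the tool points down beside a tall crate.

```bash
python3 - <<'E'
from h import *
c=np.load('scene.npz'); W=cloud(c)
cv2.imwrite('pics/grip.png',cv2.resize(c['image'][0:135,460:600,::-1],None,fx=4.4,fy=4.4,interpolation=cv2.INTER_CUBIC))
p=W[0:135,460:600].reshape(-1,3); t=np.array([.14,.609]); a=np.deg2rad(77.1)
d=p[:,:2]-t; y=d@[np.cos(a),np.sin(a)]; x=d@[np.sin(a),-np.cos(a)]
for z0 in np.arange(.22,.46,.02):
    m=(p[:,2]>z0)&(p[:,2]<=z0+.02)&(np.hypot(*d.T)<.2)
    if m.sum()>2: print(round(z0-.222,3),m.sum(),'toolx',(x[m].min()*1000).round(),(x[m].max()*1000).round(),'tooly',(y[m].min()*1000).round(),(y[m].max()*1000).round())
E
```

```text
-0.002 37 toolx -9.0 17.0 tooly -49.0 56.0
0.018 45 toolx -4.0 20.0 tooly -51.0 62.0
0.038 57 toolx -18.0 16.0 tooly -55.0 62.0
0.058 57 toolx -25.0 43.0 tooly -81.0 89.0
0.078 327 toolx -27.0 45.0 tooly -89.0 97.0
0.098 627 toolx -41.0 43.0 tooly -90.0 99.0
0.118 147 toolx -21.0 30.0 tooly -47.0 19.0
0.138 105 toolx -27.0 30.0 tooly -47.0 21.0
0.158 231 toolx -36.0 42.0 tooly -47.0 42.0
0.178 114 toolx -10.0 41.0 tooly -30.0 40.0
0.198 210 toolx -11.0 48.0 tooly -39.0 46.0
0.218 186 toolx 3.0 47.0 tooly -37.0 43.0
```

View pics/grip.png

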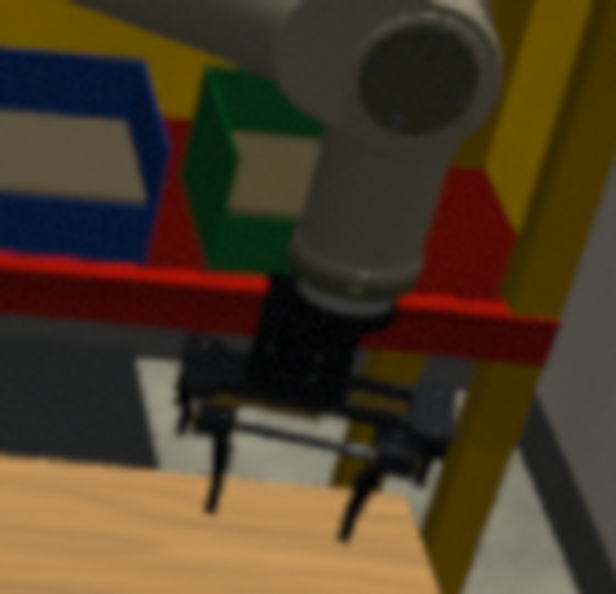

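Call:
step_arm --pt "0 0 0.5" --pt "0 0 0.5" --pt "0 0 0" --pt "0 0 0" --pt "0 0 0" --pt "0 0 0" --pt "0 0 0" --pt "0 0 0" --pt "0 0 0" --pt "0 0 0" --pt "0 0 0" --pt "0 0 0" --turn '[-1,-1,-1,-1,-1,-1,-1,-1,-1,-1,-1,-1]'

```text
time: 1.3
ee_pos: [0.1398, 0.6089, 0.2471]
eef_rot: [0.742, 0.671, -0.0, 0.0]
ft_force: [0.7, 0.2, -0.1]
width: 0.0867
grip_force: 0.0
```

The fingers are flanked by a wider body, so an upright tool would touch the tall crate with its body first. The interface gives no tilt command, so I'll check what happens to the orientation at the edge of reach, in free space.

Call:
step_arm --pt "0.22 0.97 0" --pt "0.22 0.97 0" --pt "0.22 0.97 0" --pt "0.22 0.97 0" --pt "0.22 0.97 0" --pt "0.22 0.97 0" --pt "0.22 0.97 0" --pt "0.22 0.97 0" --pt "0.22 0.97 0" --pt "0.22 0.97 0" --pt "0.22 0.97 0" --pt "0.22 0.97 0" --turn '[-1,0,0,0,0,0,0,0,0,0,0,0]'

```text
time: 2.5
ee_pos: [0.1986, 0.8608, 0.2376]
eef_rot: [0.781, 0.625, 0.005, -0.008]
ft_force: [0.2, 0.6, 0.5]
width: 0.087
grip_force: 0.0
```

```bash
python3 -c "
from h import *
s=read_state(); print(np.round(s['joint_positions'],2),s['ee_pos'],s['eef_rot'])"
```

```text
[-1.44  1.15  0.57  0.16 -0.54  1.83 -1.57] [0.1985581  0.86079516 0.23756963] [ 0.78065674  0.6248884   0.00547867 -0.00771522]
```

Call:
step_arm --pt "0.22 0.97 0" --pt "0.22 0.97 0" --pt "0.22 0.97 0" --pt "0.22 0.97 0" --pt "0.22 0.97 0" --pt "0.22 0.97 0" --turn '[0,0,0,0,0,0]'

```text
time: 3.1
ee_pos: [0.2102, 0.9066, 0.2041]
eef_rot: [0.78, 0.623, 0.044, -0.037]
ft_force: [0.1, -0.9, -0.0]
width: 0.0868
grip_force: 0.0
```

```bash
python3 -c "
from h import *
from scipy.spatial.transform import Rotation as R
s=read_state(); print(np.round(s['joint_positions'],2),s['ee_pos'],s['eef_rot']);print(R.from_quat(s['eef_rot']).as_matrix().round(3))"
```

```text
[-1.46  1.24  1.21  0.16 -1.18  1.72 -1.53] [0.21020919 0.90664869 0.20409083] [ 0.78040991  0.62261032  0.04445143 -0.03661736]
[[ 0.221  0.975  0.024]
 [ 0.969 -0.222  0.113]
 [ 0.115 -0.002 -0.993]]
```

The tilt builds up at the limit, with the tips pointing outward. I'll continue, holding height.

Call:
step_arm --pt "0.22 0.97 0.3" --pt "0.22 0.97 0.3" --pt "0.22 0.97 0.3" --pt "0.22 0.97 0.3" --pt "0.22 0.97 0.3" --pt "0.22 0.97 0.3" --pt "0.22 0.97 0.3" --pt "0.22 0.97 0.3" --turn '[0,0,0,0,0,0,0,0]'

```text
time: 3.9
ee_pos: [0.2205, 0.9563, 0.2154]
eef_rot: [0.775, 0.618, 0.102, -0.083]
ft_force: [-0.8, 0.0, 0.2]
width: 0.0872
grip_force: 0.0
```

```bash
cat > st.py <<'E'
from h import *
from scipy.spatial.transform import Rotation as R
s=read_state(); M=R.from_quat(s['eef_rot']).as_matrix()
print(round(s['time'],2),np.round(s['joint_positions'],2),np.round(s['ee_pos'],4),'y az',np.rad2deg(np.arctan2(M[1,1],M[0,1])).round(1),'y elev',np.rad2deg(np.arcsin(M[2,1])).round(1),'tilt',np.rad2deg(np.arccos(-M[2,2])).round(1),'tilt az',np.rad2deg(np.arctan2(M[1,2],M[0,2])).round(1),np.round(s['ft_force'],1))
E
python3 st.py
```

```text
3.9 [-1.46  1.25  1.27  0.16 -1.24  1.58 -1.53] [0.2205 0.9563 0.2154] y az -12.8 y elev -0.1 tilt 15.1 tilt az 77.6 [-0.8  0.   0.2]
```

Call:
step_arm --pt "0.22 0.97 0.3" --pt "0.22 0.97 0.3" --pt "0.22 0.97 0.3" --pt "0.22 0.97 0.3" --pt "0.22 0.97 0.3" --pt "0.22 0.97 0.3" --pt "0.22 0.97 0.3" --pt "0.22 0.97 0.3" --pt "0.22 0.97 0.3" --pt "0.22 0.97 0.3" --pt "0.22 0.97 0.3" --pt "0.22 0.97 0.3" --turn '[0,0,0,0,0,0,0,0,0,0,0,0]'

```text
time: 5.1
ee_pos: [0.2364, 1.03, 0.2326]
eef_rot: [0.759, 0.605, 0.187, -0.15]
ft_force: [0.3, -0.0, -0.2]
width: 0.0871
grip_force: 0.0
```

```bash
python3 st.py
```

```text
5.1 [-1.46  1.26  1.27  0.16 -1.25  1.35 -1.53] [0.2364 1.03   0.2326] y az -12.8 y elev -0.1 tilt 27.7 tilt az 77.3 [ 0.3 -0.  -0.2]
```

Call:
step_arm --pt "0.22 0.97 0.3" --pt "0.22 0.97 0.3" --pt "0.22 0.97 0.3" --pt "0 0 0" --pt "-0.22 -0.97 0.5" --pt "-0.22 -0.97 0.5" --pt "-0.22 -0.97 0.5" --pt "-0.22 -0.97 0.5" --turn '[0,0,0,0,0,0,0,0]'

```text
time: 5.9
ee_pos: [0.2202, 0.962, 0.2846]
eef_rot: [0.754, 0.601, 0.208, -0.166]
ft_force: [-0.0, 1.2, 2.1]
width: 0.0871
grip_force: 0.0
```

```bash
python3 st.py; python3 - <<'E'
from h import *
W=cloud(np.load('top.npz'))
for n,(u0,v0,u1,v1),zl in (('small',(395,205,455,275),.146),('brush',(70,260,160,335),.012)):
    p=W[v0:v1,u0:u1].reshape(-1,3);p=p[p[:,2]>zl]; r=cv2.minAreaRect((p[:,:2]*1000).astype(np.float32)); print(n,len(p),r,cv2.boxPoints(r).round().tolist())
E
```

```text
5.9 [-1.82  1.04  1.29  0.82 -1.17  1.23 -1.24] [0.2202 0.962  0.2846] y az -12.8 y elev -0.0 tilt 30.8 tilt az 77.2 [-0.   1.2  2.1]
small 1320 ((549.0455322265625, -207.91184997558594), (84.00292205810547, 66.07988739013672), 2.637533187866211) [[506.0, -177.0], [509.0, -243.0], [593.0, -239.0], [589.0, -173.0]]
brush 1158 ((440.24945068359375, 475.68328857421875), (201.67514038085938, 44.15800857543945), 57.060977935791016) [[367.0, 403.0], [404.0, 379.0], [514.0, 548.0], [477.0, 572.0]]
```

The tilt of about 31° persists. Next, carry the tool over at a safe height.

Call:
step_arm --pt "0.1 -1 0.5" --pt "0.1 -1 0.5" --pt "0.1 -1 0.5" --pt "0.1 -1 0.5" --pt "0.1 -1 0.5" --pt "0.1 -1 0.5" --pt "0.1 -1 0.5" --pt "0.1 -1 0.5" --pt "0.1 -1 0.5" --pt "0.1 -1 0.5" --pt "0.1 -1 0.5" --pt "0.1 -1 0.5" --turn '[0.4,0.4,0.4,0.4,0.4,0.4,0.4,0.4,0.4,0.4,0.4,0.4]'

```text
time: 7.1
ee_pos: [0.2514, 0.6619, 0.4354]
eef_rot: [0.551, 0.791, 0.152, -0.219]
ft_force: [-0.2, 0.4, 0.5]
width: 0.0874
grip_force: 0.0
```

```bash
python3 st.py
```

```text
7.1 [-1.99  0.42  1.3   1.32 -0.9   1.47 -0.41] [0.2514 0.6619 0.4354] y az 20.2 y elev -0.0 tilt 30.9 tilt az 110.3 [-0.2  0.4  0.5]
```

Call:
step_arm --pt "1 -1 0" --pt "1 -1 0" --pt "1 -1 0" --pt "1 -1 0" --pt "1 -1 0" --pt "1 -1 0" --pt "1 -1 0" --pt "1 -1 0" --pt "1 -1 0" --pt "1 -1 0" --pt "1 -1 0" --pt "1 -1 0" --turn '[0,0,0,0,0,0,0,0,0,0,0,0]'

```text
time: 8.3
ee_pos: [0.552, 0.3621, 0.435]
eef_rot: [0.552, 0.79, 0.153, -0.219]
ft_force: [0.7, 0.7, 0.5]
width: 0.0867
grip_force: 0.0
```

```bash
python3 st.py
```

```text
8.3 [-1.05  0.54  1.15  1.14 -1.03  1.87  0.17] [0.552  0.3621 0.435 ] y az 20.1 y elev 0.0 tilt 30.9 tilt az 110.1 [0.7 0.7 0.5]
```

Call:
step_arm --pt "0.3 -1 0" --pt "0.3 -1 0" --pt "0.3 -1 0" --pt "0.3 -1 0" --pt "0.3 -1 0" --pt "0.3 -1 0" --pt "0.3 -1 0" --pt "0.3 -1 0" --pt "0.3 -1 0" --pt "0.3 -1 0" --pt "0.3 -1 0" --pt "0.3 -1 0" --turn '[0,0,0,0,0,0,0,0,0,0,0,0]'

```text
time: 9.5
ee_pos: [0.6415, 0.0623, 0.4348]
eef_rot: [0.552, 0.79, 0.153, -0.218]
ft_force: [1.1, 1.1, -1.0]
width: 0.087
grip_force: 0.0
```

```bash
python3 st.py
```

```text
9.5 [-0.25  0.59  0.69  0.87 -0.86  2.05  0.45] [0.6415 0.0623 0.4348] y az 20.1 y elev 0.0 tilt 30.9 tilt az 110.1 [ 1.1  1.1 -1. ]
```

```bash
python3 st.py; python3 - <<'E'
from h import *
c=np.load('top.npz');W=cloud(c)
p=W[95:160,335:395].reshape(-1,3);p=p[(p[:,2]>.146)&(p[:,2]<.165)]
r=cv2.minAreaRect((p[:,:2]*1000).astype(np.float32)); far=cv2.boxPoints(r); print(r,far.round().tolist())
near=np.float32([[506,-177],[509,-243],[593,-239],[589,-173]])
# hand footprint: y +-95, back 10..95 (whole body, 31 deg tilt) ; clearance via polygon distance
def dist(A,B):
    d=1e9
    for P,Q in((A,B),(B,A)):
        for q in Q: d=min(d,-cv2.pointPolygonTest(P.reshape(-1,1,2).astype(np.float32),(float(q[0]),float(q[1])),True))
    return d
best=[]
for s in range(-40,61,5):
  for yaw in range(0,41,2):
    a=np.deg2rad(yaw); ty=np.array([np.cos(a),np.sin(a)]); bk=np.array([np.sin(a),-np.cos(a)])
    f=np.array([636,-78])+s*np.array([.948,.319])
    H=np.array([f+y*ty+b*bk for y,b in((-95,12),(95,12),(95,97),(-95,97))])
    best.append((round(dist(H,near)),round(dist(H,far)),s,yaw))
best.sort(key=lambda t:-min(t[:2])); print(best[:14])
E
```

```text
9.5 [-0.25  0.59  0.69  0.87 -0.86  2.05  0.45] [0.6415 0.0623 0.4348] y az 20.1 y elev 0.0 tilt 30.9 tilt az 110.1 [ 1.1  1.1 -1. ]
((792.3760986328125, -93.14395904541016), (66.01467895507812, 86.54459381103516), 43.89167404174805) [[739.0, -85.0], [799.0, -147.0], [846.0, -101.0], [786.0, -39.0]]
[(0, 5, 5, 0), (1, 0, 10, 0), (-1, -1, 10, 2), (-2, 9, 0, 0), (-2, 2, 5, 2), (1, -3, 15, 2), (-4, 14, -5, 0), (-4, 7, 0, 2), (-4, -3, 10, 4), (-5, 19, -10, 0), (-5, 12, -5, 2), (-5, 2, 5, 4), (3, -5, 15, 0), (2, -5, 20, 2)]
```

```bash
python3 - <<'E'
from h import *
c=np.load('scene.npz'); W=cloud(c)
p=W[0:135,460:600].reshape(-1,3); t=np.array([.14,.609]); a=np.deg2rad(77.1)
d=p[:,:2]-t; y=d@[np.cos(a),np.sin(a)]*1000; x=d@[np.sin(a),-np.cos(a)]*1000; z=(p[:,2]-.222)*1000
for lo,hi in((-100,-80),(-80,-60),(-60,-40),(-40,0),(0,40),(40,60),(60,80),(80,100)):
    m=(y>lo)&(y<hi)&(z>55)&(z<125)&(abs(x)<80)
    if m.sum()>3: print(lo,hi,m.sum(),'x pct2/98',np.percentile(x[m],[2,50,98]).round(),'z',np.percentile(z[m],[2,98]).round())
near=np.float32([[506,-177],[509,-243],[593,-239],[589,-173]]); far=np.float32([[739,-85],[799,-147],[846,-101],[786,-39]])
def dist(A,B):
    return min(-cv2.pointPolygonTest(P.reshape(-1,1,2).astype(np.float32),(float(q[0]),float(q[1])),True) for P,Q in((A,B),(B,A)) for q in Q)
for hx in(38,25):
  b0=36-.857*hx+8; b1=59+.857*hx+8; best=[]
  for s in range(-45,61,5):
   for yaw in range(-40,61,4):
    a=np.deg2rad(yaw); ty=np.array([np.cos(a),np.sin(a)]); bk=np.array([np.sin(a),-np.cos(a)])
    f=np.array([636,-78])+s*np.array([.948,.319])
    H=np.array([f+yy*ty+b*bk for yy,b in((-95,b0),(95,b0),(95,b1),(-95,b1))])
    best.append((round(dist(H,near)),round(dist(H,far)),s,yaw))
  best.sort(key=lambda t:-min(t[:2])); print(hx,best[:8])
E
```

```text
-100 -80 64 x pct2/98 [-37.  27.  41.] z [ 77. 114.]
-80 -60 147 x pct2/98 [-33.  28.  42.] z [ 75. 115.]
-60 -40 134 x pct2/98 [-24.  22.  40.] z [ 56. 120.]
-40 0 169 x pct2/98 [13. 24. 35.] z [ 79. 124.]
0 40 166 x pct2/98 [-26.  23.  35.] z [ 79. 123.]
40 60 124 x pct2/98 [-25.  20.  41.] z [ 59. 112.]
60 80 149 x pct2/98 [-31.  24.  43.] z [ 73. 114.]
80 100 126 x pct2/98 [-36.  27.  41.] z [ 77. 114.]
38 [(38, 35, 40, -40), (33, 39, 35, -40), (33, 32, 35, -36), (42, 30, 45, -40), (29, 44, 30, -40), (29, 37, 30, -36), (29, 30, 30, -32), (38, 28, 40, -36)]
25 [(49, 46, 40, -40), (44, 50, 35, -40), (45, 43, 35, -36), (41, 48, 30, -36), (53, 41, 45, -40), (40, 55, 30, -40), (40, 41, 30, -32), (49, 39, 40, -36)]
```

```bash
cat > srch.py <<'E'
import numpy as np, cv2
near=np.float32([[506,-177],[509,-243],[593,-239],[589,-173]]); far=np.float32([[739,-85],[799,-147],[846,-101],[786,-39]])
crate=np.float32([[550,-12],[579,-98],[694,-59],[665,27]])
def dist(A,B):
    A=A.astype(np.float32);B=B.astype(np.float32)
    if cv2.intersectConvexConvex(A,B)[0]>0: return -1
    return min(-cv2.pointPolygonTest(P.reshape(-1,1,2),(float(q[0]),float(q[1])),True) for P,Q in((A,B),(B,A)) for q in Q)
best=[]
for th in(25,28,31,36,42):
 S,C=np.sin(np.deg2rad(th)),np.cos(np.deg2rad(th)); b0=70*S-37.5*C; b1=115*S+37.5*C
 for f0 in range(-58,59,4):          # outermost finger corner used
  for s in range(-50,51,5):
   for yaw in range(-40,61,4):
    a=np.deg2rad(yaw); ty=np.array([np.cos(a),np.sin(a)]); bk=np.array([np.sin(a),-np.cos(a)])
    p=np.array([636,-78])+s*np.array([.948,.319])
    o=p-f0*ty+9.5*C*bk
    H=np.array([o+y*ty+b*bk for y,b in((-95,b0),(95,b0),(95,b1),(-95,b1))])
    dc=dist(H,crate)
    if dc<4: continue
    best.append((round(min(dist(H,near),dist(H,far)),1),round(dc,1),th,f0,s,yaw))
best.sort(key=lambda t:-t[0])
for th in(25,28,31,36,42):
  print(*[b for b in best if b[2]==th][:6],sep='\n')
print('small s');print(*[b for b in best if abs(b[4])<=20][:8],sep='\n')
E
python3 srch.py
```

```text
(-1, 4.1, 28, -58, -50, 0)
(-1, 4.8, 28, -58, -50, 4)
(-1, 5.5, 28, -58, -50, 8)
(-1, 6.2, 28, -58, -50, 12)
(-1, 6.9, 28, -58, -50, 16)
(-1, 4.9, 28, -58, -50, 20)
(-1, 4.4, 31, -58, -50, -24)
(-1, 5.0, 31, -58, -50, -20)
(-1, 5.5, 31, -58, -50, -16)
(-1, 6.1, 31, -58, -50, -12)
(-1, 6.7, 31, -58, -50, -8)
(-1, 7.3, 31, -58, -50, -4)
(-1, 9.2, 36, -58, -50, -40)
(-1, 9.6, 36, -58, -50, -36)
(-1, 10.0, 36, -58, -50, -32)
(-1, 10.4, 36, -58, -50, -28)
(-1, 10.9, 36, -58, -50, -24)
(-1, 11.4, 36, -58, -50, -20)
(-1, 16.8, 42, -58, -50, -40)
(-1, 17.1, 42, -58, -50, -36)
(-1, 17.5, 42, -58, -50, -32)
(-1, 17.9, 42, -58, -50, -28)
(-1, 18.4, 42, -58, -50, -24)
(-1, 18.9, 42, -58, -50, -20)
small s
(-1, 5.7, 28, -58, -20, 16)
(-1, 5.7, 28, -58, -20, 20)
(-1, 5.7, 28, -58, -15, 16)
(-1, 5.8, 28, -58, -15, 20)
(-1, 5.7, 28, -58, -10, 16)
(-1, 5.9, 28, -58, -10, 20)
(-1, 5.7, 28, -58, -5, 16)
(-1, 6.0, 28, -58, -5, 20)
```

The stones' decoys leave too little room for the 190 mm wide hand across the push. A narrow approach, with the finger plane along the push at about 50° tilt, fits between them. I'll first straighten the tool at the reach limit over the empty right side, then re-tilt there.

Call:
step_arm --pt "0 -1 0" --pt "0 -1 0" --pt "0 -1 0" --pt "0 -1 0" --pt "0 -1 0" --pt "0 -1 0" --pt "0 -1 0" --pt "0 -1 0" --pt "0 -1 0" --pt "0 -1 0" --pt "0 -1 0" --pt "0 -1 0" --turn '[0,0,0,0,0,0,0,0,0,0,0,0]'

```text
time: 10.7
ee_pos: [0.6223, -0.1791, 0.3959]
eef_rot: [0.557, 0.789, 0.156, -0.207]
ft_force: [0.1, 0.3, -0.0]
width: 0.087
grip_force: 0.0
```

```bash
python3 st.py
```

```text
10.7 [ 0.63  0.71 -0.52  0.7  -0.15  2.06  0.46] [ 0.6223 -0.1791  0.3959] y az 19.4 y elev 0.9 tilt 30.1 tilt az 107.8 [ 0.1  0.3 -0. ]
```

Call:
step_arm --pt "-0.2 -1 -0.3" --pt "-0.2 -1 -0.3" --pt "-0.2 -1 -0.3" --pt "-0.2 -1 -0.3" --pt "-0.2 -1 -0.3" --pt "-0.2 -1 -0.3" --pt "-0.2 -1 0" --pt "-0.2 -1 0" --pt "-0.2 -1 0" --pt "-0.2 -1 0" --pt "-0.2 -1 0" --pt "-0.2 -1 0" --turn '[0,0,0,0,0,0,0.6,0.6,0.6,0.6,0.6,0]'

```text
time: 11.9
ee_pos: [0.5208, -0.4287, 0.2848]
eef_rot: [0.416, 0.883, 0.124, -0.179]
ft_force: [0.4, -0.8, 0.7]
width: 0.0871
grip_force: 0.0
```

```bash
python3 st.py
```

```text
11.9 [ 0.7   0.82 -0.01  0.68 -0.16  2.06  1.34] [ 0.5208 -0.4287  0.2848] y az 38.6 y elev 4.0 tilt 25.2 tilt az 120.0 [ 0.4 -0.8  0.7]
```

Call:
step_arm --pt "0.7 -0.7 0.3" --pt "0.7 -0.7 0.3" --pt "0.7 -0.7 0.3" --pt "0.7 -0.7 0.3" --pt "0.7 -0.65 0" --pt "0.7 -0.65 0" --pt "0.7 -0.65 0" --pt "0.7 -0.65 0" --pt "0.7 -0.65 0" --pt "0.7 -0.65 0" --pt "0.7 -0.65 0" --pt "0.7 -0.65 0" --turn '[0.7,0.7,0.7,0.7,0,0,0,0,0,0,0,0]'

```text
time: 13.1
ee_pos: [0.6112, -0.5225, 0.2137]
eef_rot: [0.273, 0.954, 0.061, -0.106]
ft_force: [0.7, -0.7, -0.5]
width: 0.087
grip_force: 0.0
```

```bash
python3 st.py
```

```text
13.1 [ 0.61  1.19  0.67  0.17 -0.66  2.06  1.73] [ 0.6112 -0.5225  0.2137] y az 57.7 y elev 3.4 tilt 14.1 tilt az 133.9 [ 0.7 -0.7 -0.5]
```

Call:
step_arm --pt "0.75 -0.65 0.4" --pt "0.75 -0.65 0.4" --pt "0.75 -0.65 0.4" --pt "0.75 -0.65 0.4" --pt "0.75 -0.65 0.4" --pt "0.75 -0.65 0.4" --pt "0.75 -0.65 0.4" --pt "0.75 -0.65 0.4" --pt "0.75 -0.65 0.4" --pt "0.75 -0.65 0.4" --turn '[0,0,0,0,0,0,0,0,0,0]'

```text
time: 14.1
ee_pos: [0.6204, -0.5324, 0.266]
eef_rot: [0.276, 0.958, 0.039, -0.061]
ft_force: [-0.0, 0.6, -0.3]
width: 0.0867
grip_force: 0.0
```

```bash
sed -i "s/^s=read/s=read/; \$a print('x elev',np.rad2deg(np.arcsin(M[2,0])).round(1))" st.py; python3 st.py
```

```text
14.1 [ 0.6   1.18  1.31  0.16 -1.27  2.06  1.77] [ 0.6204 -0.5324  0.266 ] y az 57.7 y elev 2.4 tilt 8.3 tilt az 131.1 [-0.   0.6 -0.3]
x elev 7.9
```

Call:
step_arm --pt "0.75 -0.65 0.1" --pt "0.75 -0.65 0.1" --pt "0.75 -0.65 0.1" --pt "0.75 -0.65 0.1" --pt "0.75 -0.65 0.1" --pt "0.75 -0.65 0.1" --pt "0.75 -0.65 0.1" --pt "0.75 -0.65 0.1" --pt "0.75 -0.65 0.1" --pt "0.75 -0.65 0.1" --turn '[0,0,0,0,0,0,0,0,0,0]'

```text
time: 15.1
ee_pos: [0.6194, -0.5335, 0.2756]
eef_rot: [0.276, 0.959, 0.034, -0.057]
ft_force: [0.7, -1.2, -0.8]
width: 0.0869
grip_force: 0.0
```

```bash
python3 st.py
```

```text
15.1 [ 0.6   1.17  1.32  0.16 -1.27  2.06  1.77] [ 0.6194 -0.5335  0.2756] y az 57.8 y elev 1.9 tilt 7.6 tilt az 133.1 [ 0.7 -1.2 -0.8]
x elev 7.3
```

Call:
step_arm --pt "-0.75 0.65 0.3" --pt "-0.75 0.65 0.3" --pt "-0.75 0.65 0" --pt "-0.75 0.65 0" --pt "-0.75 0.65 0" --pt "-0.75 0.65 0" --pt "0 0 0" --pt "0 0 0" --pt "0 0 0" --pt "0 0 0" --pt "0 0 0" --pt "0 0 0" --turn '[-1,-1,-1,-1,-1,-1,-1,-1,-1,-1,-1,-1]'

```text
time: 16.3
ee_pos: [0.519, -0.4469, 0.2912]
eef_rot: [0.827, 0.559, 0.059, -0.02]
ft_force: [-1.5, 0.6, -0.4]
width: 0.0871
grip_force: 0.0
```

Call:
step_arm --pt "0.75 -0.65 0" --pt "0.75 -0.65 0" --pt "0.75 -0.65 0" --pt "0.75 -0.65 0" --pt "0.75 -0.65 0" --pt "0.75 -0.65 0" --pt "0.75 -0.65 0" --pt "0.75 -0.65 0" --pt "0.75 -0.65 0" --pt "0.75 -0.65 0" --pt "0.75 -0.65 0" --pt "0.75 -0.65 0" --turn '[-1,0,0,0,0,0,0,0,0,0,0,0]'

```text
time: 17.5
ee_pos: [0.6849, -0.583, 0.2597]
eef_rot: [0.858, 0.509, 0.071, 0.021]
ft_force: [-0.0, 0.0, 0.7]
width: 0.0872
grip_force: 0.0
```

```bash
python3 st.py
```

```text
17.5 [ 0.63  1.18  1.19  0.16 -1.27  1.82  0.25] [ 0.6849 -0.583   0.2597] y az -28.9 y elev 6.2 tilt 8.5 tilt az 14.2 [-0.   0.   0.7]
x elev 5.7
```

Call:
step_arm --pt "0.77 -0.64 0.3" --pt "0.77 -0.64 0.3" --pt "0.77 -0.64 0.3" --pt "0.77 -0.64 0.3" --pt "0.77 -0.64 0.3" --pt "0.77 -0.64 0.3" --pt "0.77 -0.64 0.3" --pt "0.77 -0.64 0.3" --pt "0.77 -0.64 0.3" --pt "0.77 -0.64 0.3" --pt "0.77 -0.64 0.3" --pt "0.77 -0.64 0.3" --turn '[0,0,0,0,0,0,0,0,0,0,0,0]'

```text
time: 18.7
ee_pos: [0.7534, -0.6268, 0.262]
eef_rot: [0.852, 0.497, 0.106, 0.123]
ft_force: [0.1, 0.7, 0.5]
width: 0.0871
grip_force: 0.0
```

Call:
step_arm --pt "0.77 -0.64 0.3" --pt "0.77 -0.64 0.3" --pt "0.77 -0.64 0.3" --pt "0.77 -0.64 0.3" --pt "0.77 -0.64 0.3" --pt "0.77 -0.64 0.3" --pt "0.77 -0.64 0.3" --pt "0.77 -0.64 0.3" --pt "0.77 -0.64 0.3" --pt "0.77 -0.64 0.3" --pt "0.77 -0.64 0.3" --pt "0.77 -0.64 0.3" --turn '[0,0,0,0,0,0,0,0,0,0,0,0]'

```text
time: 19.9
ee_pos: [0.8201, -0.6712, 0.2705]
eef_rot: [0.836, 0.48, 0.141, 0.225]
ft_force: [-0.0, -0.1, -0.8]
width: 0.087
grip_force: 0.0
```

```bash
python3 st.py
```

```text
19.9 [ 0.61  1.22  1.17  0.16 -1.27  1.34  0.23] [ 0.8201 -0.6712  0.2705] y az -30.7 y elev 30.8 tilt 30.8 tilt az -28.1 [-0.  -0.1 -0.8]
x elev 1.1
```

Call:
step_arm --pt "0.77 -0.64 0.3" --pt "0.77 -0.64 0.3" --pt "0.77 -0.64 0.3" --pt "0.77 -0.64 0.3" --pt "0.77 -0.64 0.3" --pt "0.77 -0.64 0.3" --pt "0.77 -0.64 0.3" --pt "0.77 -0.64 0.3" --pt "0.77 -0.64 0.3" --pt "0.77 -0.64 0.3" --turn '[-0.6,0,0,0,0,0,0,0,0,0]'

```text
time: 20.9
ee_pos: [0.8693, -0.7086, 0.2824]
eef_rot: [0.83, 0.434, 0.164, 0.309]
ft_force: [-1.0, 0.5, -0.1]
width: 0.0869
grip_force: 0.0
```

Call:
step_arm --pt "0.77 -0.64 0.3" --pt "0.77 -0.64 0.3" --pt "0.77 -0.64 0.3" --pt "0.77 -0.64 0.3" --pt "0.77 -0.64 0.3" --pt "0.77 -0.64 0.3" --pt "0.77 -0.64 0.3" --pt "0.77 -0.64 0.3" --pt "0.77 -0.64 0.3" --turn '[0,0,0,0,0,0,0,0,0]'

```text
time: 21.8
ee_pos: [0.9056, -0.7367, 0.2961]
eef_rot: [0.806, 0.418, 0.191, 0.375]
ft_force: [-0.8, 0.1, -0.1]
width: 0.0872
grip_force: 0.0
```

```bash
python3 st.py
```

```text
21.8 [ 0.59  1.27  1.2   0.16 -1.27  0.94  0.15] [ 0.9056 -0.7367  0.2961] y az -35.0 y elev 49.7 tilt 49.7 tilt az -35.6 [-0.8  0.1 -0.1]
x elev -0.3
```

Call:
step_arm --pt "-0.7 0.8 0.2" --pt "-0.7 0.8 0.2" --pt "-0.7 0.8 0.2" --pt "-0.7 0.8 0.2" --pt "-0.7 0.8 0.2" --pt "-0.7 0.8 0.2" --pt "-0.7 0.8 0.2" --pt "-0.7 0.8 0" --pt "-0.7 0.8 0" --pt "-0.7 0.8 0" --pt "-0.7 0.8 0" --pt "-0.7 0.8 0" --turn '[0.8,0.8,0.8,0.8,0.8,0.8,0.8,0.8,0.8,0.8,0.8,0.8]' --grip 0.9 --newtons 60

```text
time: 23.0
ee_pos: [0.7005, -0.5102, 0.3375]
eef_rot: [0.464, 0.779, 0.361, 0.22]
ft_force: [1.8, 0.0, -0.6]
width: 0.0094
grip_force: 0.0
```

```bash
python3 st.py
```

```text
23.0 [ 0.64  0.76  0.51  0.94 -1.22  1.5   1.6 ] [ 0.7005 -0.5102  0.3375] y az 28.7 y elev 50.0 tilt 50.0 tilt az 27.9 [ 1.8  0.  -0.6]
x elev -0.4
```

Call:
step_arm --pt "0 1 0" --pt "0 1 0" --pt "0 1 0" --pt "0 1 0" --pt "0 1 0" --pt "0 1 0" --pt "0 1 0" --pt "0 1 0" --turn '[0.8,0.8,0.8,0.8,0.8,0.8,0.8,0.8]'

```text
time: 23.8
ee_pos: [0.7016, -0.31, 0.3372]
eef_rot: [0.138, 0.896, 0.417, 0.068]
ft_force: [0.6, -0.6, 0.4]
width: 0.0085
grip_force: 0.0
```

```bash
python3 st.py
```

```text
23.8 [ 0.56  0.9   0.38  0.66 -1.12  1.95  1.86] [ 0.7016 -0.31    0.3372] y az 72.7 y elev 50.0 tilt 50.0 tilt az 71.9 [ 0.6 -0.6  0.4]
x elev -0.4
```

Call:
step_arm --pt "0 0.2 -1" --pt "0 0.2 -1" --pt "0 0.2 -1" --pt "0 0.2 -1" --pt "0 0.2 -1" --pt "0 0.2 -1" --turn '[0.4,0.4,0.4,0.4,0.4,0.4]'

```text
time: 24.4
ee_pos: [0.7017, -0.2804, 0.1861]
eef_rot: [0.009, 0.906, 0.423, 0.008]
ft_force: [-0.0, -0.3, 0.3]
width: 0.009
grip_force: 0.0
```

```bash
python3 st.py
```

```text
24.4 [ 0.51  1.1   0.35  0.61 -1.02  1.99  2.14] [ 0.7017 -0.2804  0.1861] y az 89.1 y elev 50.0 tilt 50.0 tilt az 88.3 [-0.  -0.3  0.3]
x elev -0.4
```

Call:
step_arm --pt "-0.25 0.8 -0.7" --pt "-0.25 0.8 -0.7" --pt "-0.25 0.8 -0.7" --pt "-0.25 0.8 -0.7" --pt "-0.25 0.8 -0.7" --turn '[0.2,0.2,0.2,0.2,0.2]'

```text
time: 24.9
ee_pos: [0.6701, -0.1796, 0.099]
eef_rot: [-0.045, 0.905, 0.422, -0.017]
ft_force: [0.2, -0.0, 0.0]
width: 0.0087
grip_force: 0.0
```

```bash
python3 st.py; python3 -c "
from h import *
for n in ('scene',):
    c=grab(n); cv2.imwrite('pics/s1.png',cv2.resize(c['image'][130:330,180:440,::-1],None,fx=3,fy=3))"
```

```text
24.9 [ 0.35  1.    0.34  1.   -0.93  1.82  2.37] [ 0.6701 -0.1796  0.099 ] y az 96.0 y elev 50.0 tilt 50.0 tilt az 95.2 [ 0.2 -0.   0. ]
x elev -0.4
```

View pics/s1.png

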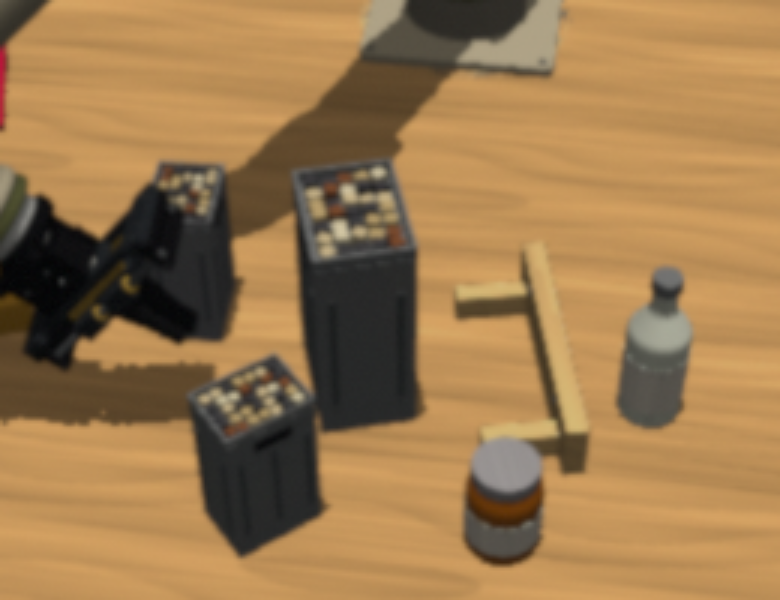

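The hand sits between the decoys at (100,260), its tips at (190,325) pointing at the crate's lower front. Everything is still in place. Next I'll go down in front of the crate.

Call:
step_arm --pt "-0.42 0.8 -0.8" --pt "-0.42 0.8 -0.8" --pt "-0.42 0.8 -0.6" --pt "0 0 -0.4" --pt "0 0 0" --turn '[0,0,0,0,0]'

```text
time: 25.45
ee_pos: [0.6385, -0.1202, 0.0337]
eef_rot: [-0.044, 0.905, 0.423, -0.018]
ft_force: [0.2, -1.0, -0.3]
width: 0.0089
grip_force: 0.0
```

```bash
python3 st.py
```

```text
25.45 [ 0.28  0.95  0.32  1.24 -0.92  1.66  2.47] [ 0.6385 -0.1202  0.0337] y az 95.8 y elev 50.1 tilt 50.1 tilt az 95.2 [ 0.2 -1.  -0.3]
x elev -0.3
```

Call:
step_arm --pt "-0.03 0.4 0" --pt "-0.03 0.4 0" --pt "-0.03 0.2 0" --pt "-0.03 0.2 0" --pt "-0.03 0.2 0" --pt "-0.03 0.2 0" --pt "-0.03 0.2 0" --turn '[0,0,0,0,0,0,0]'

```text
time: 26.15
ee_pos: [0.6338, -0.0778, 0.0353]
eef_rot: [-0.044, 0.906, 0.421, -0.016]
ft_force: [0.0, -8.2, 2.6]
width: 0.0088
grip_force: 2.9
```

```bash
python3 st.py; cat > cr.py <<'E'
from h import *
c=grab('top');W=cloud(c); P=W.reshape(-1,3)
p=P[(P[:,2]>.205)&(P[:,2]<.235)&(P[:,0]>.5)&(P[:,0]<.76)&(P[:,1]>-.12)&(P[:,1]<.2)]
r=cv2.minAreaRect((p[:,:2]*1000).astype(np.float32)); (cx,cy),(w,h),a=r
if w<h: a+=90
a=(a+90)%180-90
d=np.array([cx-603.7,cy-92.7]); ax=np.deg2rad(14.2)
print('crate',round(cx,1),round(cy,1),'size',round(w),round(h),'rel yaw',round(a-14.2,1),'bay x,y',(d@[-np.sin(ax),np.cos(ax)]).round(1),(d@[-np.cos(ax),-np.sin(ax)]).round(1),'z',np.percentile(p[:,2],[3,97]).round(3))
E
python3 cr.py
```

```text
26.15 [ 0.22  0.89  0.31  1.34 -0.93  1.59  2.47] [ 0.6338 -0.0778  0.0353] y az 95.9 y elev 49.8 tilt 49.8 tilt az 95.0 [ 0.  -8.2  2.6]
x elev -0.4
crate 620.8 -24.7 size 121 91 rel yaw 3.4 bay x,y -118.0 12.2 z [0.206 0.222]
```

Call:
step_arm --pt "-0.02 0.2 0" --pt "-0.02 0.2 0" --pt "-0.02 0.2 0" --pt "-0.02 0.2 0" --pt "-0.02 0.2 0" --pt "-0.02 0.2 0" --pt "-0.02 0.2 0" --turn '[0,0,0,0,0,0,0]'

```text
time: 26.9
ee_pos: [0.6305, -0.0432, 0.0352]
eef_rot: [-0.044, 0.906, 0.421, -0.016]
ft_force: [1.6, -9.7, 2.3]
width: 0.0085
grip_force: 4.5
```

```bash
python3 st.py;python3 cr.py
```

```text
26.9 [ 0.18  0.86  0.3   1.4  -0.94  1.55  2.46] [ 0.6305 -0.0432  0.0352] y az 95.8 y elev 49.8 tilt 49.8 tilt az 94.9 [ 1.6 -9.7  2.3]
x elev -0.4
crate 619.1 9.8 size 121 90 rel yaw 1.4 bay x,y -84.1 5.4 z [0.206 0.222]
```

Call:
step_arm --pt "-0.04 0.2 0" --pt "-0.04 0.2 0" --pt "-0.04 0.2 0" --pt "-0.04 0.2 0" --pt "-0.04 0.2 0" --pt "-0.04 0.2 0" --pt "-0.04 0.2 0" --pt "-0.04 0.2 0" --pt "-0.04 0.2 0" --turn '[0,0,0,0,0,0,0,0,0]'

```text
time: 27.85
ee_pos: [0.6218, 0.0018, 0.0352]
eef_rot: [-0.044, 0.906, 0.421, -0.016]
ft_force: [1.5, -9.7, 2.7]
width: 0.0087
grip_force: 4.8
```

```bash
python3 st.py;python3 cr.py
```

```text
27.85 [ 0.13  0.81  0.28  1.49 -0.96  1.49  2.45] [0.6218 0.0018 0.0352] y az 95.9 y elev 49.8 tilt 49.8 tilt az 94.9 [ 1.5 -9.7  2.7]
x elev -0.5
crate 615.3 55.0 size 119 90 rel yaw -3.2 bay x,y -39.4 -2.0 z [0.206 0.222]
```

Call:
step_arm --pt "0 -0.4 0" --pt "0.25 -0.1 0" --pt "0.2 0.4 0" --pt "-0.03 0.2 0" --pt "-0.04 0.2 0" --pt "-0.04 0.2 0" --pt "-0.04 0.2 0" --pt "-0.04 0.2 0" --pt "-0.04 0.2 0" --turn '[0,0,0,0,0,0,0,0,0]'

```text
time: 28.8
ee_pos: [0.6271, 0.0312, 0.0348]
eef_rot: [-0.044, 0.906, 0.421, -0.016]
ft_force: [2.1, -8.5, 1.1]
width: 0.0087
grip_force: 4.1
```

```bash
python3 st.py;python3 cr.py
```

```text
28.8 [ 0.09  0.8   0.27  1.5  -0.98  1.46  2.42] [0.6271 0.0312 0.0348] y az 95.9 y elev 49.9 tilt 49.9 tilt az 95.0 [ 2.1 -8.5  1.1]
x elev -0.4
crate 623.1 2.6 size 119 253 rel yaw -94.2 bay x,y -92.2 3.3 z [0.206 0.222]
```

```bash
sed -i 's/P\[:,1\]>-.12/P[:,1]>.02/' cr.py; python3 cr.py
```

```text
crate 608.9 83.8 size 119 90 rel yaw -3.6 bay x,y -9.9 -2.9 z [0.206 0.222]
```

Call:
step_arm --pt "0 0.12 0" --pt "-0.03 0.12 0" --pt "-0.03 0.12 0" --pt "-0.03 0.1 0" --turn '[0,0,0,0]'

```text
time: 29.3
ee_pos: [0.6264, 0.0408, 0.0348]
eef_rot: [-0.044, 0.906, 0.42, -0.015]
ft_force: [9.7, -16.6, 0.7]
width: 0.0084
grip_force: 9.2
```

```bash
python3 st.py;python3 cr.py
```

```text
29.3 [ 0.08  0.79  0.27  1.52 -0.98  1.44  2.42] [0.6264 0.0408 0.0348] y az 95.9 y elev 49.7 tilt 49.7 tilt az 94.7 [  9.7 -16.6   0.7]
x elev -0.6
crate 608.1 91.6 size 120 90 rel yaw -2.5 bay x,y -2.2 -4.0 z [0.206 0.222]
```

Call:
step_arm --pt "0 -0.5 0" --pt "0.6 0 0" --pt "0 0.5 0" --pt "0 0.15 0" --pt "-0.03 0.12 0" --pt "-0.03 0.12 0" --turn '[0,0,0,0,0,0]'

```text
time: 29.95
ee_pos: [0.641, 0.0471, 0.0346]
eef_rot: [-0.042, 0.907, 0.418, -0.013]
ft_force: [12.2, -32.1, 3.7]
width: 0.0088
grip_force: 14.6
```

```bash
python3 st.py;python3 cr.py
```

```text
29.95 [ 0.07  0.8   0.26  1.49 -0.99  1.44  2.4 ] [0.641  0.0471 0.0346] y az 95.8 y elev 49.4 tilt 49.4 tilt az 94.4 [ 12.2 -32.1   3.7]
x elev -0.7
crate 607.6 94.0 size 122 91 rel yaw -0.4 bay x,y 0.3 -4.1 z [0.206 0.222]
```

Call:
step_arm --pt "0 -0.2 0" --pt "0 -0.5 0" --pt "0.1 -1 0" --pt "0.1 -1 0" --pt "0.1 -1 0.1" --pt "0.1 -1 0.4" --pt "0.3 -1 0.6" --pt "0.3 -1 0.8" --pt "0.3 -0.8 1" --pt "0.2 -0.8 1" --pt "0 -0.8 1" --pt "0 0 0" --turn '[0,0,0,0,0,0,0,0,0,0,0,0]'

```text
time: 31.2
ee_pos: [0.6754, -0.1769, 0.1603]
eef_rot: [-0.045, 0.906, 0.421, -0.016]
ft_force: [0.1, -0.1, 0.9]
width: 0.0089
grip_force: 0.0
```

```bash
python3 st.py;python3 cr.py; python3 - <<'E'
from h import *
t=np.load('top.npz')['image'][80:310,170:470,::-1]; s=grab('scene')['image'][130:330,180:440,::-1]
cv2.imwrite('pics/end.png',np.hstack([cv2.resize(t,(390,300)),cv2.resize(s,(390,300))]))
W=cloud(np.load('top.npz'))
for n,(u0,v0,u1,v1),zl in (('near',(395,205,455,275),.146),('far',(335,95,395,160),.146),('jar',(245,115,295,172),.09),('bottle',(190,195,235,245),.05),('board',(235,170,280,295),.052)):
    p=W[v0:v1,u0:u1].reshape(-1,3);p=p[(p[:,2]>zl)&(p[:,2]<.18)]; print(n,np.round(cv2.minAreaRect((p[:,:2]*1000).astype(np.float32))[0]))
E
```

```text
31.2 [ 0.35  0.95  0.35  0.96 -0.93  1.88  2.3 ] [ 0.6754 -0.1769  0.1603] y az 96.0 y elev 49.9 tilt 49.9 tilt az 95.0 [ 0.1 -0.1  0.9]
x elev -0.5
crate 607.8 93.9 size 121 90 rel yaw -0.5 bay x,y 0.2 -4.3 z [0.206 0.222]
near [ 549. -208.]
far [793. -94.]
jar [788. 118.]
bottle [614. 239.]
board [594. 130.]
```

View pics/end.png

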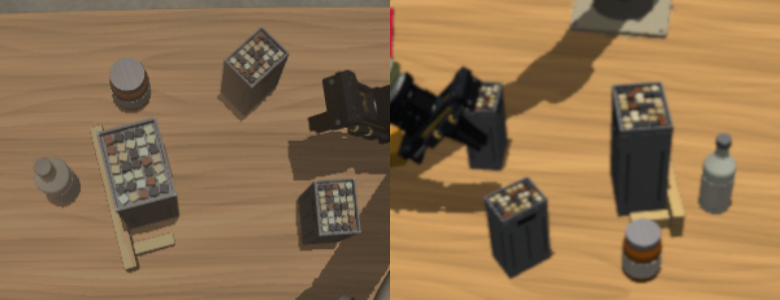

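The pictures show the crate upright against the board, at (137,170) in the left half and (640,150) in the right. The decoys, jar and bottle have not moved, and the robot is clear. I'm handing it in.

```bash
python3 -c "
from bench import *
print(close_job())"
```

```text
the job is handed in; nothing more can be done
None
```

The crate stands upright between the rails with its back against the board (measured within 1 mm and 0.5°), the neighbouring objects I re-measured (both smaller crates, the jar and the bottle) are unmoved, and the job is handed in at about 31 s.

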